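# Reject a glaze sample through the scrap flap

### The job

The blue glaze sample has failed inspection: with the fingertips, push it steadily along its lane (no shoving so hard that it shoots off) so that it swings its yellow flap open and drops into the scrap bin behind, then draw back so that the flap hangs shut. Only push it, never lift it, and leave the white sample, its flap and all the other ware where they are.

Things in the scene. Friction and masses are not known exactly. Their poses are not given: they have to be found in the camera images.
- station: Fixed plywood sorting station, 250 mm wide (y), 360 mm long (x). Origin: on the table under the middle of the flap line; x points along the two lanes, from the deck through the flaps to the bins; z up. Deck: x = -200 to 0 mm, top at z = 90 mm, near end open; lanes 100 mm wide, middles at y = +65 (left) and -65 mm (right); 10 mm high rails at the sides, a 30 mm wide, 10 mm high divider between.
- edge_left (a point): Middle of the left lane's deck edge (station x = 0, y = 65, z = 90 mm), straight under its flap. Here the deck ends in a sheer drop into the scrap bin (150 mm long, floor 84 mm below the deck, open above, back wall to 30 mm above deck level): a thing whose middle is pushed past this edge tips over and falls in. Axes as the station's.
- edge_right (a point): The same point of the right lane (station y = -65 mm), with its own bin behind.
- header_mid (a point): Middle of the fixed dark steel header bar across both lanes at station x = 0, 12 mm thick along x (-6 to 6 mm), 10 mm high; its underside is 54 mm above the deck, its top 64 mm. It stands on posts at both sides and on the divider; each opening under it is 100 mm wide, 54 mm high.
- flap_left (a joint): Yellow gravity flap of the left lane, 94 mm wide, 48 mm high, 3 mm thick, 50 g, hinged along its top edge under the header, lower edge 6 mm above the deck. 0 = hanging shut; grows to 1.5 rad as its lower edge swings towards the bin. It cannot swing towards the deck and falls shut by itself within about a second.
- flap_right (a joint): The same flap of the right lane, same values.
- reject_mid (a point): Centre of the blue glaze sample, a loose solid ceramic block 70 x 56 x 26 mm (its x, y, z), about 0.22 kg, blue with a brown glaze run along one end of its top, terracotta at its foot, lying flat on the deck in one of the two lanes (which one varies), its long side roughly along the lane; this point lies 13 mm above the deck.
- keeper_mid (a point): Centre of the white glaze sample, same block but white with the same brown run, lying in the other lane; it stays where it is.
- kiln_post: Small loose terracotta kiln post, 24 mm diameter, 30 mm high, standing on top of the divider of the station (its foot 100 mm above the table). Origin under its middle. Leave it standing.
- planter_cream: Loose cream and dark rock-like planter on the table, 160 mm across, about 130 mm high. Origin under its middle. Bystander.
- planter_blue: The same planter in pale blue-green. Origin under its middle. Bystander.
- glaze_jar: Loose amber glaze jar with white cap, 60 mm diameter, 85 mm high, on the table. Origin under its middle. Bystander.
- brush: Loose glaze brush, 180 mm long, lying on the table. Bystander.
- test_bowl: Loose blue bowl, 100 mm across, 45 mm high, on the table. Origin under its middle. Bystander.
- reject: The blue sample again: same block, origin at the centre of its underside.
Mind the look-alikes: they are no part of the job. What is shaped like the reject but red is not meant.

How it is judged (in metres and radians):
On the way, in this order (a step that is already met when the one before it is completed fails the run):
1. the blue sample, still on the deck, pushes the flap of its lane open (x of reject_mid in the frame of station above -0.045 m and z of reject_mid in the frame of station above 0.085 m and ((y of reject_mid in the frame of station above 0 m and value of joint flap_left above 0.25 rad) or (y of reject_mid in the frame of station below 0 m and value of joint flap_right above 0.25 rad))), for 0.04 s.
2. the blue sample has dropped into the scrap bin (x of reject_mid in the frame of station between 0 and 0.15 m and z of reject_mid in the frame of station below 0.065 m and distance of reject_mid from where it was at the start of the episode above 0.06 m), for 0.1 s.
At the end, for the whole second after the job is handed in: The blue sample lies at rest in the scrap bin behind its flap, its centre at least 25 mm below deck level; both flaps hang shut (within 0.12 rad); the white sample is within 10 mm and every bystander within 20 mm of where it was (all of step 2 and linear speed of reject below 0.03 m/s and value of joint each of flap_left, flap_right below 0.12 rad and distance of keeper_mid from where it was at the start of the episode below 0.01 m and distance of each of kiln_post, planter_cream, planter_blue, glaze_jar, brush, test_bowl from where it was at the start of the episode below 0.02 m); the robot touches nothing.
It fails at once if the blue sample is lifted: its centre rises more than 12 mm above where it lies on the deck (z of reject_mid in the frame of station above 0.115 m).
It fails at once if the blue sample shoots along the deck faster than 0.5 m/s (x of reject_mid in the frame of station below -0.02 m and linear speed of reject above 0.5 m/s).
It fails at once if the flap of the white sample's lane is opened ((y of reject_mid in the frame of station above 0 m and value of joint flap_right above 0.3 rad) or (y of reject_mid in the frame of station below 0 m and value of joint flap_left above 0.3 rad)).
It fails at once if the white sample is moved more than 10 mm (distance of keeper_mid from where it was at the start of the episode above 0.01 m).
It fails at once if a bystander is moved more than 20 mm (distance of any of kiln_post, planter_cream, planter_blue, glaze_jar, brush, test_bowl from where it was at the start of the episode above 0.02 m).
It also fails if it takes over 35 s, if anything falls off the work surface, if the arm or the gripper's body presses on something with over 40 N, if the wrist force passes 120 N, or if a joint passes its speed limit or range.

### The arm

A 6-joint arm with a two-finger parallel gripper is mounted at the origin on the work surface. World frame = base frame: x ahead of the robot, y to its left, z up, the work surface at z = 0. Lengths are in m, angles in degrees, forces in N, time in s.
With the tool pointing down it reaches from about 0.4 to 0.825 m from the base axis. Payload 7 kg.
Tool frame: the origin (TCP) lies at the centre of the arm's flange, where the gripper is bolted on; the fingertips stand 178 mm ahead of it and the grasp point (between the pads) lies 159 mm ahead of it (r.tips_ahead is the z of the fingertips in the tool frame, in m); z points along the fingers, y is the line along which they close (so a half turn about z gives the same grasp; the last joint's range is limited). The gripper opens to 88 mm and grips with 3 to 60 N. Pads are 19 mm wide; open, the fingers measure 130 mm over their backs; the gripper's body (78 mm by 193 mm) begins 47 mm behind the grasp point.
Start: joints at [83.428, 20.546, 0.682, 0, -70.136, -16.507], TCP at [0.265, 0.621, 0.405] pointing down, gripper open.
Joint ranges: [-176.03, 176.03], [-82.01, 121.73], [-58.28, 71.71], [-173.87, 95.51], [-174.79, -0.11], [-173.66, 173.66]. Speed limits (degrees/s): [136.94, 136.94, 172.46, 180, 180, 180].

### API

Orientations are given as [roll, pitch, yaw] about the fixed x, y, z axes, in that order (R = Rz(yaw) Ry(pitch) Rx(roll)).
In Python, from plant import r gives the robot as it stands. The module is installed in compiled form; this text tells all that it offers.
- The arm moves only by the shell command python3 -m pendant 'ROWS' [FORCE]. ROWS is JSON, a list that holds one entry, the list of rows, each a list of 7 numbers: the shift along the tool's x, y, z in m, then the turn, a rotation vector about the tool's x, y, z in degrees, then the gripper command: -1 is shut, 1 is fully open, values between are in proportion. A call has 1 to 5 rows; each row is the pose to reach, as a shift and turn from the pose commanded when the call began, along the tool's axes at that moment; what a row does not reach only later rows make up. A row lasts 1/10 s, in which the tool goes at most 50 mm and 8.59 degrees, less where a joint would pass 70% of its speed; a pose out of reach is approached as far as the arm can. A call with a gripper value outside its range is refused whole. The fingers move at their own pace and stop on an object; FORCE is the grip in N (left out, the last holds). Time passes only in rows, so rows that repeat a pose let the fingers close. It gives the time, the measured TCP pose, the force, the opening and the grip force at its end, in the units of the state.
- r.get_state(): the state, without advancing time (a new reading comes with each control period).
- r.capture(name): name is "side" or "top" or "wrist"; returns the picture (400x640x3 uint8, red, green, blue); there is no depth.
- r.camera_params(name): a dict with "fx", "fy", "cx", "cy" (pixels), "R" (3x3) and "t" (3): a world point X has camera coordinates R X + t. Camera axes: x right, y down, z forward; pixel columns grow to the right and rows downward; lengths in m; the calibration is good to about 2 mm. A picture is of the moment at which its call begins: read the wrist's pose just before it. camera_params takes no time and is no camera call; for the wrist camera it gives the pose at the moment of the call.
- r.close_job(): hands the job in; it is judged then, once.
The state is a dict: "time_s": time; "joints": joint angles; "qd": joint speeds; "joint_torque": joint torques, N m; "tcp_pos": TCP position; "eef_rot": TCP orientation; "contact_force": force on the tool from outside, world axes, zero at the start; "moment": the same for the moment, N m; "gripper_width": finger opening in m; "gripper_force": force on a finger pad.
Only numpy, scipy, OpenCV 4.12 (cv2) and the standard library are available. Lean on these libraries where they do the work, as an engineer would, in place of code of your own. Each camera call takes 0.05 s, during which the arm holds its last target. There are 200 camera calls.

## Working session

There is one attempt and no reset: what is moved stays moved. The work goes in short steps, Python scripts to look and compute and a shell command to move; the robot and the scene stay as the last step left them, time stands still between calls to the robot, and variables do not carry over. Pictures are saved under pics/ and viewed, at most 10 in all, crops included, and the job is handed in when it is done.

```bash
mkdir -p pics; python3 - <<'E'
from plant import r
import cv2,json
s=r.get_state();print(s['time_s'],s['tcp_pos'],s['eef_rot'],s['gripper_width'])
for n in("top","side"):
    im=r.capture(n);cv2.imwrite(f"pics/{n}0.png",im[:,:,::-1])
    p=r.camera_params(n);print(n,{k:(v.tolist() if hasattr(v,'tolist') else v) for k,v in p.items()})
E
```

```text
0.0 [0.26452551 0.62079763 0.40371549] [ 1.79905213e+02 -8.99370825e-03 -2.30832660e+01] 0.08775709918287068
top {'fx': 499.0525801088892, 'fy': 499.0525801088892, 'cx': 312.79759596840694, 'cy': 202.00688368161067, 'R': [[0.008665060760681688, -0.9998835731873742, -0.012560127071899987], [-0.9867600748429901, -0.006515652437688701, -0.16205585755895316], [0.16195515248941655, 0.013798055781878222, -0.9867016480369181]], 't': [0.038702537361004395, 0.5142449075904297, 1.6097688588962589]}
side {'fx': 379.73009025147945, 'fy': 379.73009025147945, 'cx': 315.7045532791917, 'cy': 200.57725721928045, 'R': [[0.9776319926024509, -0.21023518899755808, 0.006070613422245441], [-0.1472887274299283, -0.7049529433705285, -0.6937920282082384], [0.15013899497543468, 0.6773791500632341, -0.7201498241667333]], 't': [-0.5039312821334169, 0.18274483872865752, 1.0649265543284931]}
```

View pics/top0.png

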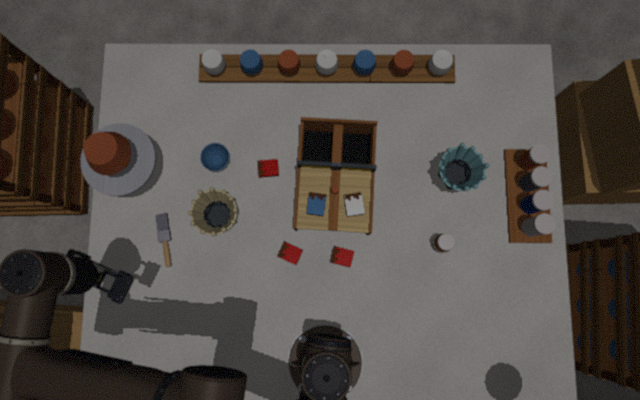

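View pics/side0.png

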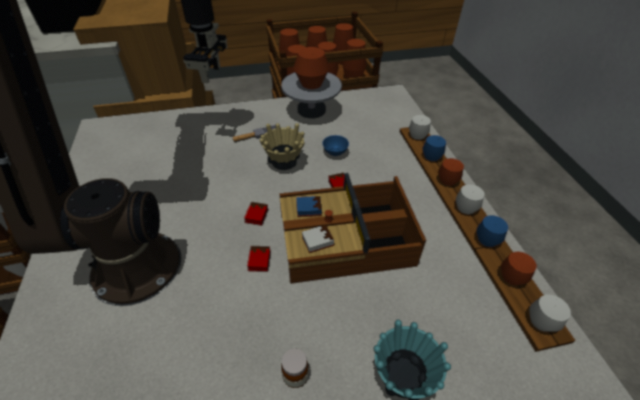

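Top view: the blue block (316,205) is in the left lane and the white one (355,205) in the right. The header runs along row ~165, and red decoys lie on the table near the open end. I'll measure the station and the block.

```bash
cat >h.py <<'E'
import numpy as np,cv2
from plant import r
def ray(p,u,v,z):
    R=np.array(p['R']);t=np.array(p['t']);c=-R.T@t
    d=R.T@np.array([(u-p['cx'])/p['fx'],(v-p['cy'])/p['fy'],1]);return c+d*(z-c[2])/d[2]
def blob(im,lo,hi,box):
    m=cv2.inRange(cv2.cvtColor(im,cv2.COLOR_RGB2HSV),lo,hi);k=np.zeros_like(m);x0,y0,x1,y1=box;k[y0:y1,x0:x1]=m[y0:y1,x0:x1]
    c=max(cv2.findContours(k,0,2)[0],key=cv2.contourArea);return c,cv2.minAreaRect(c)
E
python3 - <<'E'
from h import *
im=cv2.imread('pics/top0.png')[:,:,::-1].copy();p=r.camera_params('top')
cv2.imwrite('pics/crop.png',cv2.resize(im[105:265,270:400,::-1],None,fx=4,fy=3.75*4/3.75*.9,interpolation=cv2.INTER_CUBIC))
c,q=blob(im,(95,80,40),(125,255,255),(300,180,335,225))
print(q,cv2.contourArea(c));b=cv2.boxPoints(q);print(np.array([ray(p,*x,.116) for x in b]).round(4).tolist(),ray(p,*q[0],.116))
for u,v in [(293,231),(371,234)]:print(ray(p,u,v,.1).round(4))
for u,v in [(300,119),(377,121)]:print(ray(p,u,v,.12).round(4))
E
```

```text
((315.61541748046875, 205.07693481445312), (16.62065315246582, 18.10906982421875), 7.125016689300537) 241.5
[[0.4665, 0.0619, 0.116], [0.524, 0.0554, 0.116], [0.5177, 0.0032, 0.116], [0.4603, 0.01, 0.116]] [0.4920569  0.03261752 0.116     ]
[0.4111 0.1037 0.1   ]
[ 0.4034 -0.1427  0.1   ]
[0.7736 0.0854 0.12  ]
[ 0.7679 -0.1637  0.12  ]
```

View pics/crop.png

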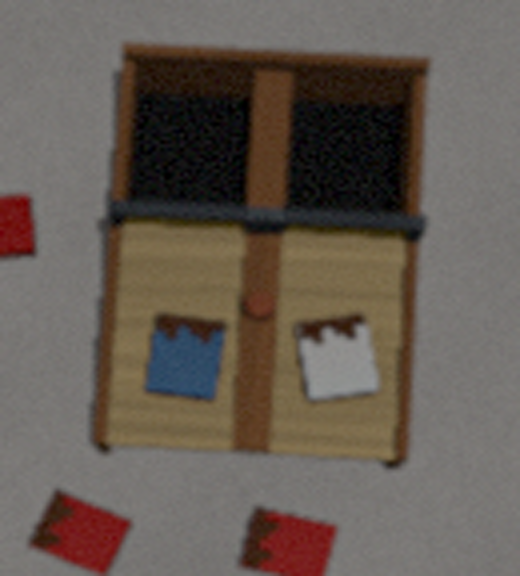

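The station's yaw is about -3° and the block is turned slightly more. I'm moving to hover behind it and will refine with the wrist camera.

```bash
python3 -m pendant '[[[0.04,0.047,0,0,0,-4,-0.68],[0.08,0.094,0,0,0,-8,-0.68],[0.11,0.137,0,0,0,-12,-0.68],[0.14,0.175,0,0,0,-16,-0.68],[0.17,0.212,0,0,0,-20,-0.68]]]'
```

```text
time_s: 0.6
tcp_pos: [0.3321, 0.3782, 0.4043]
eef_rot: [180.0, 0.0, -2.9]
contact_force: [1.1, -0.2, 0.2]
gripper_width: 0.0533
gripper_force: 0.0
```

```bash
python3 -m pendant '[[[0.016,0.046,0,0,0,0,-0.68],[0.032,0.092,0,0,0,0,-0.68],[0.048,0.138,0,0,0,0,-0.68],[0.064,0.184,0,0,0,0,-0.68],[0.08,0.23,0,0,0,0,-0.68]]]'; python3 -m pendant '[[[0.012,0.036,0,0,0,0,-0.68],[0.024,0.072,0,0,0,0,-0.68],[0.036,0.107,0,0,0,0,-0.68],[0.036,0.107,0,0,0,0,-0.68]]]'
python3 - <<'E'
from h import *
p=r.camera_params('wrist');im=r.capture('wrist');cv2.imwrite('pics/w1.png',im[:,:,::-1])
print(r.get_state()['tcp_pos'],-np.array(p['R']).T@p['t'])
cv2.imwrite('pics/t1.png',r.capture('top')[:,:,::-1])
E
```

```text
time_s: 1.1
tcp_pos: [0.3994, 0.1443, 0.4048]
eef_rot: [-180.0, -0.0, -3.0]
contact_force: [1.6, 0.7, -0.6]
gripper_width: 0.0159
gripper_force: 0.0
time_s: 1.5
tcp_pos: [0.43, 0.0344, 0.4044]
eef_rot: [180.0, 0.0, -3.3]
contact_force: [-0.5, 0.2, -0.3]
gripper_width: 0.014
gripper_force: 0.0
[0.42982516 0.03569689 0.40435792] [0.49932409 0.03105737 0.38548924]
```

View pics/w1.png

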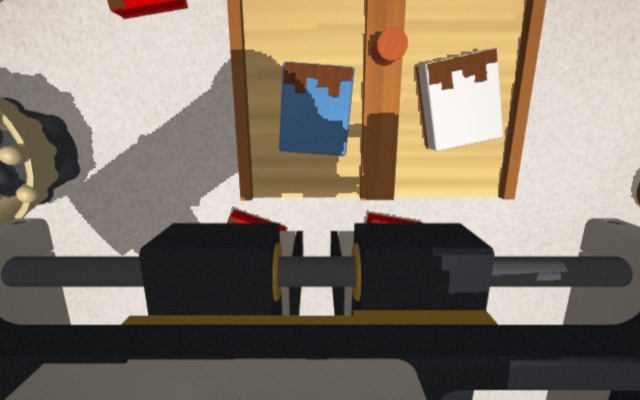

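The wrist view shows the block's top corners near (285,62), (355,68), (346,156) and (279,148). The left rail's inner corner is at (252,199) and the divider's near end spans (363..393,198).

```bash
python3 - <<'E'
from h import *
p=r.camera_params('wrist')
B=np.array([ray(p,*x,.116) for x in [(285,62),(355,68),(346,156),(279,148)]])[:,:2]
print(B.round(4).tolist(),[np.linalg.norm(B[i]-B[i-1]).round(4) for i in range(4)])
S=np.array([ray(p,*x,.1) for x in [(240,199),(252,199),(363,198),(393,198),(503,198),(514,198)]])[:,:2];print(S.round(4).tolist())
P=[ray(p,*x,.1)[:2] for x in [(229,0),(363,0),(408,0),(548,0)]];P=[ray(p,*x,.1)[:2] for x in[(241,0),(367,0)]]
for a,b in zip(S[[1,2]],P):print('lane yaw',np.degrees(np.arctan2(*(b-a)[::-1])))
d=S[5]-S[0];yaw=np.arctan2(d[0],-d[1]);yaw=-yaw if 0 else np.arctan2(-d[0]*-1,-d[1]);print('cross',np.degrees(np.arctan2(d[0],-d[1])))
for yaw in np.radians([-2,-3,-4]):
    ux=np.array([np.cos(yaw),np.sin(yaw)]);uy=np.array([-ux[1],ux[0]])
    o=(S[0]+S[5])/2+.2*ux; print(np.degrees(yaw),'origin',o,'block',(B.mean(0)-o)@ux,(B.mean(0)-o)@uy,'corners',[( ((b-o)@ux).round(4),((b-o)@uy).round(4)) for b in B])
E
```

```text
[[0.5374, 0.0553], [0.53, 0.0013], [0.4619, 0.0104], [0.4716, 0.0656]] [np.float64(0.0666), np.float64(0.0546), np.float64(0.0688), np.float64(0.056)]
[[0.4257, 0.107], [0.4251, 0.0961], [0.4204, -0.0053], [0.4189, -0.0326], [0.4133, -0.1331], [0.4128, -0.1431]]
lane yaw -3.0499559861903127
lane yaw -2.1456716701765446
cross -2.965287323250963
-2.0 origin [ 0.61911668 -0.02502498] block -0.12085481537967126 0.05399004679030744 corners [(np.float64(-0.0845), np.float64(0.0775)), (np.float64(-0.0899), np.float64(0.0232)), (np.float64(-0.1584), np.float64(0.0299)), (np.float64(-0.1506), np.float64(0.0854))]
-3.0000000000000004 origin [ 0.61896443 -0.02851227] block -0.12180912581478956 0.05536309777422243 corners [(np.float64(-0.0859), np.float64(0.0795)), (np.float64(-0.0904), np.float64(0.0251)), (np.float64(-0.1589), np.float64(0.0306)), (np.float64(-0.1521), np.float64(0.0863))]
-4.0 origin [ 0.61875133 -0.03199637] block -0.1227872539476368 0.05671928462224102 corners [(np.float64(-0.0873), np.float64(0.0814)), (np.float64(-0.0908), np.float64(0.027)), (np.float64(-0.1594), np.float64(0.0314)), (np.float64(-0.1536), np.float64(0.0871))]
```

```bash
python3 -m pendant '[[[0.007,-0.004,0.03,0,0,0,-0.68],[0.007,-0.004,0.07,0,0,0,-0.68],[0.007,-0.004,0.1,0,0,0,-0.68],[0.007,-0.004,0.126,0,0,0,-0.68],[0.007,-0.004,0.126,0,0,0,-0.68]]]'
python3 - <<'E'
from h import *
print(r.get_state()['tcp_pos'],r.get_state()['eef_rot'])
a=r.capture('wrist')[:,:,::-1];cv2.imwrite('pics/w2.png',a)
E
```

```text
time_s: 2.1
tcp_pos: [0.4356, 0.0416, 0.2758]
eef_rot: [179.8, 0.3, -3.0]
contact_force: [-1.2, -0.2, -0.0]
gripper_width: 0.0142
gripper_force: 0.0
[0.43555991 0.0415885  0.27579363] [179.82441876   0.32813878  -3.01892761]
```

View pics/w2.png

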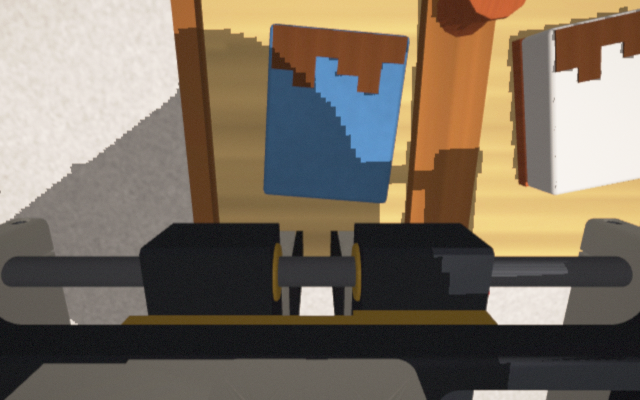

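Fingers are behind the block, centred on it to within about 3 mm. I'm starting the push slowly.

```bash
python3 -m pendant '[[[0.01,0,0,0,0,0,-0.68],[0.02,0,0,0,0,0,-0.68],[0.028,0,0,0,0,0,-0.68],[0.036,0,0,0,0,0,-0.68],[0.044,0,0,0,0,0,-0.68]]]'
python3 -m pendant '[[[0.008,0,0,0,0,0,-0.68],[0.016,0,0,0,0,0,-0.68],[0.024,0,0,0,0,0,-0.68],[0.032,0,0,0,0,0,-0.68],[0.032,0,0,0,0,0,-0.68]]]'
python3 - <<'E'
from h import *
print(r.get_state()['tcp_pos'],r.get_state()['eef_rot'])
a=r.capture('wrist')[:,:,::-1];b=r.capture('top')[105:265,270:400,::-1]
cv2.imwrite('pics/w3.png',np.hstack([cv2.resize(a,(480,300)),cv2.resize(b,(244,300),interpolation=2)]))
E
```

```text
time_s: 2.65
tcp_pos: [0.4817, 0.0387, 0.279]
eef_rot: [-180.0, -0.0, -3.1]
contact_force: [-1.7, -0.3, 1.7]
gripper_width: 0.0139
gripper_force: 1.0
time_s: 3.15
tcp_pos: [0.5142, 0.0372, 0.2786]
eef_rot: [-180.0, -0.1, -3.1]
contact_force: [-0.0, 0.4, 0.8]
gripper_width: 0.0139
gripper_force: 0.0
[0.51416156 0.03723228 0.27862552] [-1.79994024e+02 -5.32078869e-02 -3.08222955e+00]
```

View pics/w3.png

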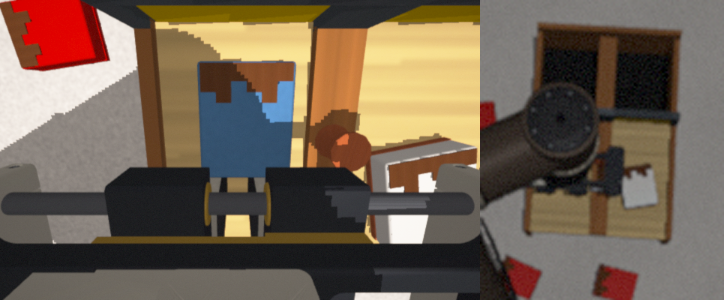

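The block is square to the fingers, with its rear at about station x = -0.098. I'm continuing the push through the flap.

```bash
python3 -m pendant '[[[0.008,0,0,0,0,0,-0.68],[0.018,0,0,0,0,0,-0.68],[0.028,0,0,0,0,0,-0.68],[0.038,0,0,0,0,0,-0.68],[0.046,0,0,0,0,0,-0.68]]]'
python3 -m pendant '[[[0.006,0,0,0,0,0,-0.68],[0.012,0,0,0,0,0,-0.68],[0.018,0,0,0,0,0,-0.68],[0.024,0,0,0,0,0,-0.68],[0.024,0,0,0,0,0,-0.68]]]'
python3 - <<'E'
from h import *
print(r.get_state()['tcp_pos'])
a=r.capture('wrist')[:,:,::-1];b=r.capture('side')[150:300,250:450,::-1]
cv2.imwrite('pics/w4.png',np.hstack([cv2.resize(a,(400,250)),cv2.resize(b,(333,250),interpolation=2)]))
E
```

```text
time_s: 3.75
tcp_pos: [0.5598, 0.0346, 0.2786]
eef_rot: [180.0, 0.0, -3.1]
contact_force: [-2.8, 0.4, 1.6]
gripper_width: 0.0141
gripper_force: 1.3
time_s: 4.25
tcp_pos: [0.5838, 0.0335, 0.2787]
eef_rot: [-180.0, -0.1, -3.1]
contact_force: [-0.3, -0.5, -0.5]
gripper_width: 0.014
gripper_force: 0.0
[0.58381695 0.03346214 0.27872944]
```

View pics/w4.png

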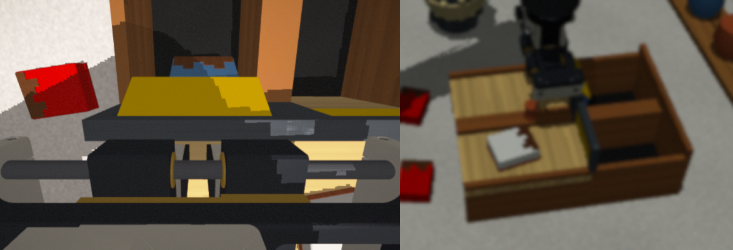

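```bash
python3 -m pendant '[[[0.004,0,0,0,0,0,-0.68],[0.008,0,0,0,0,0,-0.68],[0.012,0,0,0,0,0,-0.68],[0.012,0,0,0,0,0,-0.68],[0.012,0,0,0,0,0,-0.68]]]'
python3 - <<'E'
from h import *
print(r.get_state()['tcp_pos'])
a=r.capture('wrist')[:,:,::-1];b=r.capture('side')[150:300,250:450,::-1]
cv2.imwrite('pics/w5.png',np.hstack([cv2.resize(a,(400,250)),cv2.resize(b,(333,250),interpolation=2)]))
E
```

```text
time_s: 4.85
tcp_pos: [0.5948, 0.0327, 0.2785]
eef_rot: [180.0, 0.0, -3.1]
contact_force: [-0.2, 0.2, -0.2]
gripper_width: 0.0142
gripper_force: 0.0
[0.59482801 0.0326773  0.27854428]
```

View pics/w5.png

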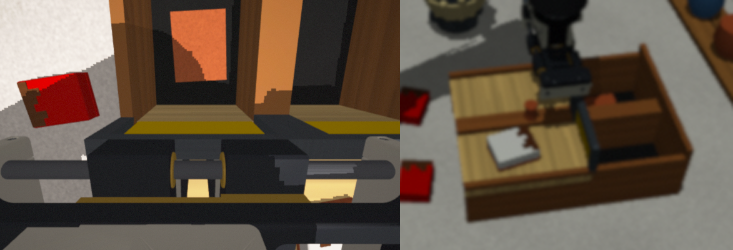

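The block has dropped and lies terracotta foot up in the bin, and the flap has swung back. Drawing back along the lane, then up.

```bash
python3 -m pendant '[[[-0.025,0,0,0,0,0,-0.68],[-0.05,0,0,0,0,0,-0.68],[-0.075,0,0,0,0,0,-0.68],[-0.1,0,0,0,0,0,-0.68],[-0.1,0,0,0,0,0,-0.68]]]'
python3 -m pendant '[[[0,0,-0.03,0,0,0,-0.68],[0,0,-0.07,0,0,0,-0.68],[0,0,-0.11,0,0,0,-0.68],[0,0,-0.12,0,0,0,-0.68],[0,0,-0.12,0,0,0,-0.68]]]'
python3 - <<'E'
from h import *
a=r.capture('wrist')[:,:,::-1];b=r.capture('side')[:,:,::-1]
cv2.imwrite('pics/w6.png',np.hstack([cv2.resize(a,(400,250)),b[130:380,240:450]]))
E
```

```text
time_s: 5.45
tcp_pos: [0.4922, 0.0377, 0.2788]
eef_rot: [-180.0, 0.1, -3.1]
contact_force: [0.1, 0.3, 0.8]
gripper_width: 0.0138
gripper_force: 0.0
time_s: 5.95
tcp_pos: [0.4955, 0.0382, 0.4008]
eef_rot: [-179.9, -0.2, -3.1]
contact_force: [0.0, 0.4, 0.2]
gripper_width: 0.014
gripper_force: 0.0
```

View pics/w6.png

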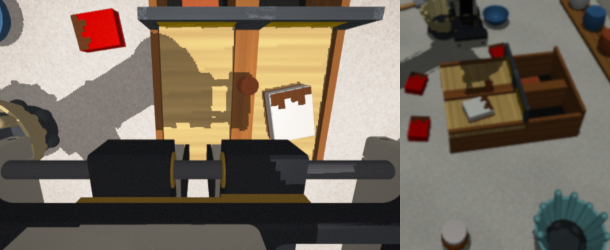

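The left lane is empty, the flaps hang shut, the kiln post stands, the white sample has not moved and the arm is clear. Handing in.

```bash
python3 -c "
from plant import r
print(r.close_job())"
```

```text
the job is handed in; nothing more can be done
None
```

I pushed the blue sample through the left flap and it dropped into the scrap bin; the flaps then looked shut, the white sample and kiln post looked undisturbed, the arm was clear, and I handed the job in at about 6 s (no verdict was returned).

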